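# Lock the spice tray's end rail with its cam connector

### The job

Finish this flat-pack spice tray: take the green-handled screwdriver from its wooden block, put the blade in the slot of the steel cam disc in the tray base and turn the disc clockwise (seen from above) until it has drawn the loose end rail tight against the rubber seal strip; stop when you feel it tighten and do not force it. Then put the screwdriver back upright in its block, all the way down, let go, and leave the jars around it where they are.

Things in the scene. Friction and masses are not known exactly. Their poses are not given: they have to be found in the camera images.
- base: tray base, a pale wooden board 160 x 160 x 36 mm lying fixed on the table; origin at the centre of its underside, z up, +x toward the edge that carries the seal strip and faces the end rail
- cam: steel cam disc, 39 mm across, in the base, flush with its top; origin on its upright axis (54 mm along the base's +x), at table height. Stiff to turn (0.16 N m). Jaws inside catch the rail's bolt after 0.1 to 0.4 rad clockwise and draw it in 6 mm per rad; tight 0.45 to 1.0 rad from the start. Tight is felt as 0.1 N m more (10 N in the bolt); the bolt bears 28 N. It stays where left
- cam_slot (a point): mouth of the screwdriver slot: centre of the cam disc's top face, 36 mm above the table; x axis along the slot, z up. The slot is 19 mm long, 5.5 mm wide, 6 mm deep, straight-walled, with closed ends; the blade has about 0.12 rad of play in it either way, and the grip on the handle gives a little more
- strip: black rubber seal strip let into the base's +x edge, fixed; its outer face stands 1.8 to 3.9 mm out from the edge, differing each time. Origin in its outer face, at table height
- rail: loose end rail, medium-brown wood, 16 x 160 x 70 mm, standing on the table along the base's +x edge, 5 to 6 mm off it at the start, with a bolt and two dowels that already sit in the base's bores; origin at the centre of its underside, x axis away from the base, 0.3 kg
- driver_grip (a point): centre of the screwdriver's handle, a green square bar 26 x 26 x 68 mm; z axis along the tool away from the blade (up at the start), x axis along the blade's width, square to two flats of the handle. 0.13 kg. It stands in the block's hole on its collar (34 mm across, 4 mm thick, just below the handle)
- driver_tip (a point): end of the screwdriver's blade, on its axis, 87 mm below the centre of the handle; the blade is 16 mm wide (along x) and 3.5 mm thick (along y) for its last 14 mm, the shank above it 10 mm across, 50 mm from tip to collar
- block_hole (a point): mouth of the screwdriver's hole in the fixed dark wooden block (70 x 70 x 56 mm), on the block's top, 56 mm above the table; the hole is round, 21 mm wide, upright and goes right through. With the collar resting on the block the blade's tip is 6 mm above the table
- spice_a: glass spice jar with green cap, 46 mm across, 106 mm tall, a bystander; origin at its underside
- spice_b: glass spice jar with dark cap, 44 mm across, 105 mm tall, a bystander; origin at its underside
- honey_jar: honey jar with grey lid, 71 mm across, 110 mm tall, a bystander; origin at its underside
Not all that is in view belongs to the job. Leave any purple look-alike of the part that bears driver_grip alone. What is shaped like the rail but blue is not meant.

How it is judged:
On the way, in this order (a step that is already met when the one before it is completed fails the run):
1. the screwdriver's blade is down in the cam's slot (z of driver_tip in the frame of cam_slot below -0.003 m and horizontal distance between driver_tip and cam_slot below 0.005 m), for 0.2 s.
2. turned with the blade in the slot, the cam pulls the rail against the seal strip with more than 4 N (contact force between rail and strip above 4 N and contact force between rail and cam above 4 N and z of driver_tip in the frame of cam_slot below -0.002 m), for 0.2 s.
At the end, for the whole second after the job is handed in: the cam holds the rail against the seal strip with more than 4 N, the rail square to the base within 0.03 rad, and the screwdriver stands at rest in its block, within 8 mm of the hole's axis, its tip no more than 9 mm above the table (collar on the block), tilted less than 0.1 rad (contact force between rail and strip above 4 N and contact force between rail and cam above 4 N and angle between the x axis of rail and the x axis of base, either way round below 0.03 rad and horizontal distance between driver_tip and block_hole below 0.008 m and height (world z) of driver_tip below 0.009 m and angle between driver_tip's own z axis and vertical below 0.1 rad and linear speed of driver below 0.01 m/s); the robot touches nothing.
It fails at once if the bolt is pulled with more than 28 N (cam forced) (contact force between rail and cam above 28 N).
It fails at once if a jar is moved more than 30 mm (distance of any of spice_a, spice_b, honey_jar from where it was at the start of the episode above 0.03 m).
It also fails if it takes over 72 s, if anything falls off the work surface, if the arm or the gripper's body presses on something with over 40 N, if the wrist force passes 120 N, or if a joint passes its speed limit or range.

### The arm

A 6-joint arm with a two-finger parallel gripper is mounted at the origin on a cart in front of the work surface, level with it; the furniture and walls round the work are solid. World frame = base frame: x ahead of the robot, y to its left, z up, the work surface at z = 0. Lengths are in m, angles in rad, forces in N, time in s.
With the tool pointing down it reaches from about 0.35 to 0.85 m from the base axis. Payload 8.1 kg.
Tool frame: the origin (TCP) lies at the very end of the fingers, on their centre line; the grasp point (between the pads) lies 19 mm behind it; z points along the fingers, y is the direction in which the jaws open and shut (so a half turn about z gives the same grasp; the last joint's range is limited). The gripper opens to 93 mm and grips with 3 to 60 N. Pads are 15 mm wide; open, the fingers measure 128 mm over their backs; the gripper's body (75 mm by 188 mm) begins 65 mm behind the grasp point.
Start: joints at [-1.316, 0.13, 1.488, -0, 1.523, -0.085], TCP at [0.2, -0.566, 0.219] pointing down, gripper open.
Joint ranges: [-2.96, 2.96], [-0.89, 2.26], [0.02, 2.5], [-1.34, 4.48], [0, 2.73], [-2.66, 2.66]. Speed limits (rad/s): [2.39, 2.39, 2.79, 3.14, 3.14, 3.14].

### API

Orientations are given as a rotation vector (axis times angle).
In Python, from plant import robot gives the robot as it stands.
- The arm moves only by the shell command python3 -m inch 'ROWS' [FORCE]. ROWS is JSON, a list that holds one entry, the list of rows, each a list of 7 numbers: the shift along the tool's x, y, z in cm, then the turn, a rotation vector about the tool's x, y, z in degrees, then the gripper command: -1 is fully open, 1 is shut, values between are in proportion. A call has 1 to 5 rows; each row shifts and turns the commanded pose from where the row before left it, along the tool's axes as they then stand; what a row does not reach is not made up. A row lasts 1/10 s, in which the tool goes at most 50 mm and 8.59 degrees, less where a joint would pass 70% of its speed; a pose out of reach is approached as far as the arm can. A call with a gripper value outside its range is refused whole. The fingers move at their own pace and stop on an object; FORCE is the grip in N (left out, the last holds). Time passes only in rows, so rows that do not move let the fingers close. It gives the time, the measured TCP pose, the force and the opening at its end, in the units of the state.
- robot.read_state(): the state, without advancing time (a new reading comes with each control period).
- robot.read_camera(name): name is "side" or "top" or "wrist"; returns a dict with "image" (480x640x3 uint8, blue, green, red), "K" (3x3 intrinsics, pixels), "distortion" ([k1, k2, p1, p2, k3] as OpenCV has them; the pictures are not rectified), "R" (3x3) and "t" (3): a world point X has camera coordinates R X + t; the wrist camera has in their place "tool_from_camera" (4x4, takes a point from camera to tool coordinates, whose origin is the TCP and whose axes are the flange's). Camera axes: x right, y down, z forward; pixel columns grow to the right and rows downward; lengths in m; the calibration is good to about 2 mm. A picture is of the moment at which its call begins: read the wrist's pose just before it. There is no depth.
- robot.close_job(): hands the job in, once; it reports no verdict.
The state is a dict: "t": time; "q": joint angles; "dq": joint speeds; "joint_torque": joint torques, N m; "tool_pos": TCP position; "orientation": TCP orientation; "force": force on the tool from outside, world axes, zero at the start; "wrist_torque": the same for the moment, N m; "opening": finger opening in m.
Only numpy, scipy, OpenCV 4.12 (cv2) and the standard library are available. Lean on these libraries where they do the work, as an engineer would, in place of code of your own. Each camera call takes 0.05 s, during which the arm holds its last target. There are 200 camera calls.

## Working session

There is one attempt and no reset: what is moved stays moved. The work goes in short steps, Python scripts to look and compute and a shell command to move; the robot and the scene stay as the last step left them, time stands still between calls to the robot, and variables do not carry over. Pictures are saved under pics/ and viewed, about 8 in all and at most 12, crops included, and the job is handed in when it is done.

```bash
ls; mkdir -p pics
cat > h.py <<'E'
import numpy as np,cv2
from scipy.spatial.transform import Rotation as Ro
from plant import robot
def cam(n):
    s=robot.read_state(); c=robot.read_camera(n)
    if 'R' not in c:
        T=np.array(c['tool_from_camera']); W=np.eye(4); W[:3,:3]=Ro.from_rotvec(s['orientation']).as_matrix(); W[:3,3]=s['tool_pos']
        M=np.linalg.inv(W@T); c['R'],c['t']=M[:3,:3],M[:3,3]
    c['R']=np.array(c['R']);c['t']=np.array(c['t']).ravel();c['K']=np.array(c['K']);c['D']=np.array(c['distortion'])
    return c
def onplane(c,uv,z):
    p=cv2.undistortPoints(np.array(uv,float).reshape(-1,1,2),c['K'],c['D']).reshape(-1,2)
    d=np.c_[p,np.ones(len(p))]@c['R']; o=-c['R'].T@c['t']
    return o+d*((z-o[2])/d[:,2])[:,None]
def proj(c,X):
    return cv2.projectPoints(np.array(X,float).reshape(-1,3),cv2.Rodrigues(c['R'])[0],c['t'],c['K'],c['D'])[0].reshape(-1,2)
E
python3 - <<'E'
from h import *
s=robot.read_state();print({k:np.round(v,3) for k,v in s.items()})
for n in ['top','side','wrist']:
    c=cam(n);cv2.imwrite(f'pics/{n}0.png',c['image']);print(n,-c['R'].T@c['t'],c['R'][2],c['K'][0,0])
E
```

```text
pics
{'t': np.float64(0.0), 'q': array([-1.316,  0.131,  1.489, -0.   ,  1.523, -0.085]), 'dq': array([-0.001, -0.001, -0.   ,  0.   ,  0.001, -0.   ]), 'joint_torque': array([ 0.0000e+00, -5.5984e+01, -4.9175e+01,  7.7000e-02,  3.5000e-02,
       -0.0000e+00]), 'tool_pos': array([ 0.2  , -0.565,  0.218]), 'orientation': array([-3.095, -0.531,  0.   ]), 'force': array([0.852, 0.216, 0.367]), 'wrist_torque': array([0.001, 0.021, 0.049]), 'opening': np.float64(0.093)}
top [0.38758215 0.01907249 1.18599633] [ 0.16604867 -0.00357393 -0.98611108] 447.37269251075014
side [ 1.18523299 -0.33492758  1.15204519] [-0.50184665  0.25462285 -0.82662999] 543.180245021778
wrist [ 0.2630329  -0.54317843  0.38410327] [-0.23072336 -0.08010312 -0.96971657] 390.0235398689709
```

View pics/top0.png

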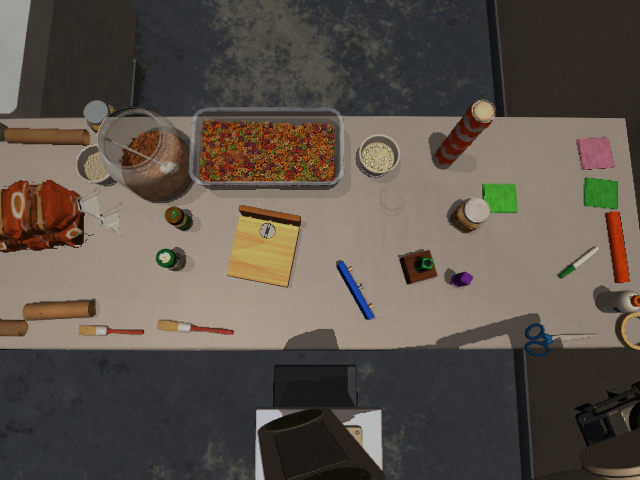

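View pics/side0.png

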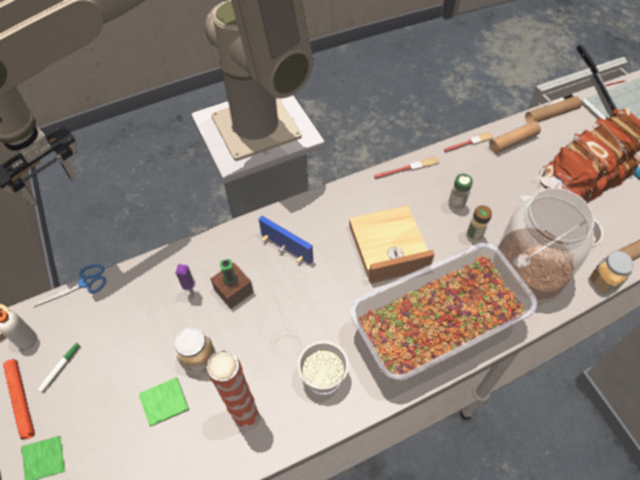

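Top: driver at (426,263) in the block, cam at (267,230), purple look-alike at (462,280), honey jar (470,213); the blue rail look-alike is at (355,290).

Run:
```python
from h import *
c=cam('top');d=cam('side')
def P(n,uv,z):print(n,np.round(onplane(c,uv,z),4).tolist())
P('driver top',[426,263],.127);P('purple',[463,279],.1);P('honey lid',[475,210],.11);P('cam',[267,230.5],.036)
P('base corners',[[243,210],[300,219],[289,286],[228,276]],.036);P('block top',[[401,255],[429,250],[437,277],[409,282]],.056)
def S(n,uv,z):print('side',n,np.round(onplane(d,uv,z),4).tolist())
S('driver top',[227,263],.127);S('cam',[396,254],.036);S('purple',[184,268],.12)
a=cv2.resize(c['image'][225:300,385:485],None,fx=5,fy=5,interpolation=cv2.INTER_CUBIC)
b=cv2.resize(c['image'][200:290,220:310],None,fx=5,fy=5,interpolation=cv2.INTER_CUBIC)
im=np.zeros((600,800,3),np.uint8);im[:375,:400]=a[:,:400];im[:450,400:800]=b[:450,:400]
cv2.imwrite('pics/crop.png',im)
```

```text
driver top [[0.5086, -0.258, 0.127]]
purple [[0.4722, -0.3541, 0.1]]
honey lid [[0.6423, -0.3907, 0.11]]
cam [[0.6052, 0.1311, 0.036]]
base corners [[0.6604, 0.1953, 0.036], [0.6358, 0.0449, 0.036], [0.4604, 0.0727, 0.036], [0.4863, 0.2298, 0.036]]
block top [[0.5374, -0.2134, 0.056], [0.5501, -0.2858, 0.056], [0.4809, -0.3031, 0.056], [0.4685, -0.2313, 0.056]]
side driver top [[0.5102, -0.2585, 0.127]]
side cam [[0.6088, 0.1298, 0.036]]
side purple [[0.4751, -0.3504, 0.12]]
```

View pics/crop.png

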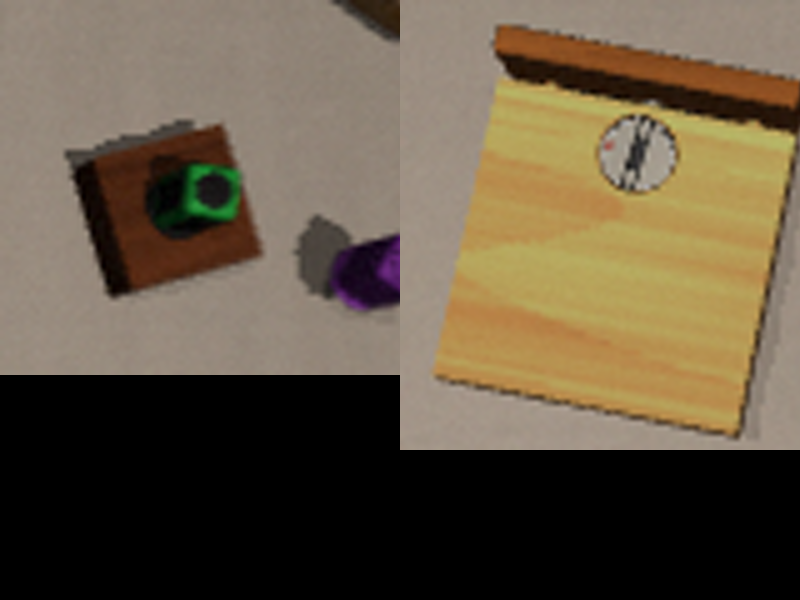

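```bash
python3 -m inch '[[[3.3,-1.56,0,0,0,0,-1],[3.3,-1.56,0,0,0,0,-1],[3.3,-1.56,0,0,0,0,-1],[3.3,-1.56,0,0,0,0,-1],[3.3,-1.56,0,0,0,0,-1]]]' 60; python3 -m inch '[[[3.3,-1.56,0,0,0,0,-1],[3.3,-1.56,0,0,0,0,-1],[3.3,-1.56,0,0,0,0,-1],[3.3,-1.56,0,0,0,0,-1],[3.3,-1.56,0,0,0,0,-1]]]'
python3 -m inch '[[[3.2,-1.56,0,0,0,0,-1],[3.2,-1.56,0,0,0,0,-1],[0,0,0,0,0,0,-1],[0,0,0,0,0,0,-1]]]'
cat > look.py <<'E'
from h import *;import sys
s=robot.read_state();print('t',s['t'],'pos',np.round(s['tool_pos'],4),'q',np.round(s['q'],3))
c=cam('wrist');cv2.imwrite(f'pics/{sys.argv[1]}.png',c['image'])
import pickle;pickle.dump(c,open(f'{sys.argv[1]}.pkl','wb'))
E
python3 look.py w1
```

```text
t: 0.75
tool_pos: [0.3304, -0.436, 0.2186]
orientation: [-3.096, -0.531, -0.0]
force: [-0.1, 0.1, -0.5]
opening: 0.0927
t: 1.25
tool_pos: [0.46, -0.3074, 0.2187]
orientation: [3.096, 0.531, 0.0]
force: [0.2, -0.9, 0.5]
opening: 0.093
t: 1.65
tool_pos: [0.5092, -0.2574, 0.2184]
orientation: [-3.096, -0.534, 0.001]
force: [-0.2, -0.6, 0.3]
opening: 0.0932
t 1.65 pos [ 0.5092 -0.2574  0.2184] q [-0.558  0.052  1.572 -0.     1.518  0.672]
```

View pics/w1.png

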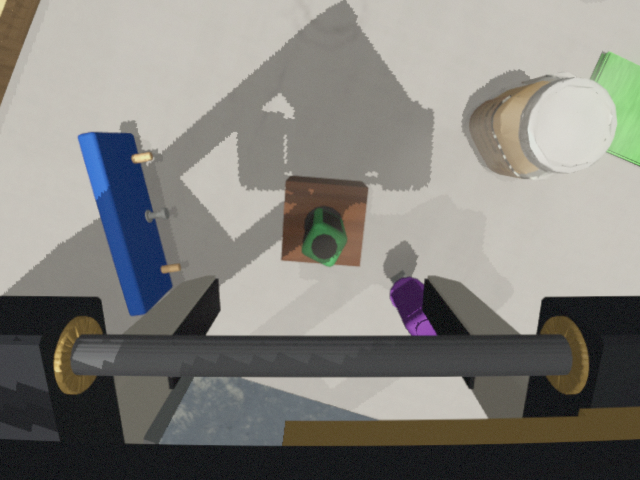

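Run:
```python
from h import *;import pickle
c=pickle.load(open('w1.pkl','rb'));a=c['image']
print(onplane(c,[[324,246]],.127))
a=cv2.resize(a[170:280,270:380],None,fx=5,fy=5,interpolation=cv2.INTER_CUBIC);a=np.clip(a.astype(float)*1.8,0,255).astype(np.uint8)
cv2.imwrite('pics/w1c.png',a)
```

```text
[[ 0.50767235 -0.2601843   0.127     ]]
```

View pics/w1c.png

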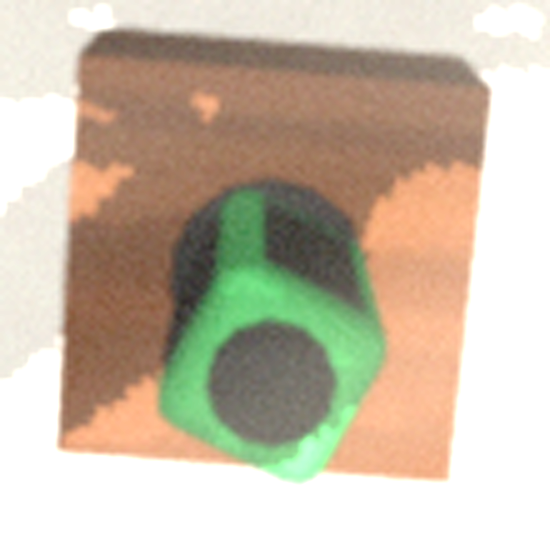

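Run:
```python
from h import *;import pickle
c=pickle.load(open('w1.pkl','rb'))
p=np.array([[238,262],[385,350],[308,482],[160,405]])/5+[270,170]
w=onplane(c,p,.127);print(w,w.mean(0));e=np.roll(w,-1,0)-w
print(np.linalg.norm(e,axis=1),np.degrees(np.arctan2(e[:,1],e[:,0])))
print(onplane(c,np.array([[273,382]])/5+[270,170],.127))
s=robot.read_state();R=Ro.from_rotvec(s['orientation']).as_matrix();print(R[:,1],np.degrees(np.arctan2(R[1,1],R[0,1])))
```

```text
[[ 0.52173879 -0.25057325  0.127     ]
 [ 0.51691199 -0.27353535  0.127     ]
 [ 0.49563794 -0.27008713  0.127     ]
 [ 0.4992655  -0.2471471   0.127     ]] [ 0.50838856 -0.26033571  0.127     ]
[0.02346394 0.02155169 0.02322508 0.02273296] [-101.87116543  170.79322933   81.01409201   -8.66823451]
[[ 0.50754288 -0.26066679  0.127     ]]
[ 3.33924492e-01 -9.42599827e-01  1.52545717e-05] -70.49284984522643
```

```bash
python3 -m inch '[[[0,0,0,0,0,-7.6,-1],[0,0,0,0,0,-7.6,-1],[0,0,0,0,0,-7.6,-1],[0,0,0,0,0,-7.6,-1],[0,0,0,0,0,-7.6,-1]]]'
python3 -m inch '[[[0,0,0,0,0,-7.6,-1],[0,0,0,0,0,-7.6,-1],[0,0,0,0,0,-7.6,-1],[-0.2,0,2.4,0,0,0,-1],[0,0,3,0,0,0,-1]]]'
python3 -m inch '[[[0,0,3,0,0,0,-1],[0,0,3,0,0,0,-1],[0,0,3,0,0,0,-1],[0,0,0,0,0,0,-1]]]'
python3 -m inch '[[[0,0,0,0,0,0,1],[0,0,0,0,0,0,1],[0,0,0,0,0,0,1],[0,0,0,0,0,0,1],[0,0,0,0,0,0,1]]]' 60
```

```text
t: 2.2
tool_pos: [0.508, -0.2593, 0.2187]
orientation: [2.752, 1.515, -0.0]
force: [-0.8, 0.2, -0.3]
opening: 0.093
t: 2.7
tool_pos: [0.509, -0.2622, 0.1661]
orientation: [2.4, 2.02, 0.001]
force: [-0.5, -0.1, 0.6]
opening: 0.0933
t: 3.1
tool_pos: [0.5045, -0.2591, 0.0698]
orientation: [-2.398, -2.018, 0.005]
force: [-0.4, 1.1, -0.0]
opening: 0.093
t: 3.6
tool_pos: [0.5093, -0.2602, 0.0756]
orientation: [2.401, 2.024, 0.001]
force: [-1.6, -0.2, -1.1]
opening: 0.058
```

```bash
python3 -m inch '[[[0,0,0,0,0,0,1],[0,0,0,0,0,0,1],[0,0,0,0,0,0,1],[0,0,0,0,0,0,1],[0,0,0,0,0,0,1]]]' 60; python3 -m inch '[[[0,0,0,0,0,0,1],[0,0,0,0,0,0,1],[0,0,0,0,0,0,1],[0,0,0,0,0,0,1],[0,0,0,0,0,0,1]]]' 60
```

```text
t: 4.1
tool_pos: [0.5087, -0.2598, 0.0746]
orientation: [-2.402, -2.025, 0.0]
force: [-1.3, 1.2, 0.3]
opening: 0.0259
t: 4.6
tool_pos: [0.5087, -0.2598, 0.0745]
orientation: [-2.402, -2.025, 0.0]
force: [0.9, 1.0, -0.1]
opening: 0.0258
```

```bash
python3 -m inch '[[[0,0,-2.5,0,0,0,1],[0,0,-3,0,0,0,1],[0,0,-3,0,0,0,1],[0,0,-3,0,0,0,1],[0,0,0,0,0,0,1]]]'
python3 - <<'E'
from h import *
s=robot.read_state();p=np.array(s['tool_pos']);R=Ro.from_rotvec(s['orientation']).as_matrix()
c=cam('side');tip=p+R[:,2]*.068;print(p,tip,np.round(R,3).tolist())
uv=proj(c,[tip,p]);print(uv);u,v=uv[0].astype(int)
a=cv2.resize(c['image'][v-60:v+25,u-40:u+40],None,fx=6,fy=6,interpolation=cv2.INTER_CUBIC)
cv2.imwrite('pics/s1.png',np.clip(a*1.5,0,255).astype(np.uint8))
for s_ in (0,1):
  print('end',proj(c,[tip-R[:,s_]*.008,tip+R[:,s_]*.008])-[u-40,v-60])
E
```

```text
t: 5.1
tool_pos: [0.5112, -0.2614, 0.1951]
orientation: [2.396, 2.02, 0.004]
force: [0.2, -0.6, -0.2]
opening: 0.0257
[ 0.51119893 -0.26143803  0.19509299] [ 0.51168682 -0.26175108  0.12709546] [[0.169, 0.986, 0.007], [0.986, -0.169, -0.005], [-0.003, 0.008, -1.0]]
[[225.87389777 264.03868956]
 [220.88142018 246.91899166]]
end [[37.35787012 60.88930589]
 [44.38632684 59.18899039]]
end [[40.23585246 57.13886893]
 [41.51753353 62.95937422]]
```

View pics/s1.png

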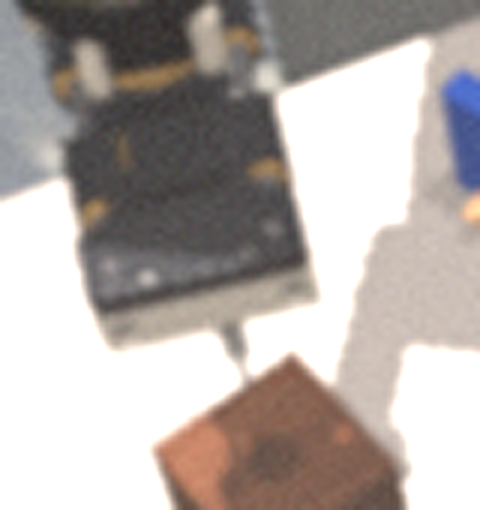

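The blade shows edge-on in the side view, so its width lies along the jaw direction (tool y).

```bash
python3 -m inch '[[[4,0.31,0,0,0,0,1],[4,0.31,0,0,0,0,1],[4,0.31,0,0,0,0,1],[4,0.31,0,0,0,0,1],[4,0.31,0,0,0,0,1]]]'; python3 -m inch '[[[4,0.31,0,0,0,0,1],[4,0.31,0,0,0,0,1],[4,0.31,0,0,0,0,1],[4,0.31,0,0,0,0,1],[4,0.31,0,0,0,0,1]]]'
python3 -m inch '[[[0,0,1.2,0,0,0,1],[0,0,1.2,0,0,0,1],[0,0,1.2,0,0,0,1],[0,0,0,0,0,0,1],[0,0,0,0,0,0,1]]]'; python3 look.py w2
```

```text
t: 5.65
tool_pos: [0.5569, -0.0637, 0.1874]
orientation: [-2.4, -2.023, 0.003]
force: [-0.1, -0.3, -2.2]
opening: 0.0259
t: 6.15
tool_pos: [0.606, 0.1307, 0.1871]
orientation: [-2.401, -2.024, 0.004]
force: [1.4, -0.5, -0.7]
opening: 0.0257
t: 6.65
tool_pos: [0.6063, 0.1279, 0.1527]
orientation: [-2.403, -2.023, 0.002]
force: [0.1, 0.4, -1.5]
opening: 0.0259
t 6.65 pos [0.6063 0.1279 0.1527] q [ 0.125  0.222  1.507 -0.     1.414  0.297]
```

View pics/w2.png

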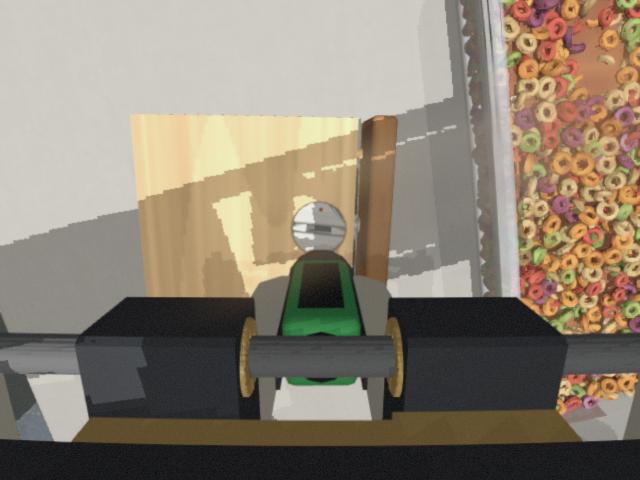

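Run:
```python
from h import *;import pickle
c=pickle.load(open('w2.pkl','rb'));a=c['image'];h=cv2.cvtColor(a,cv2.COLOR_BGR2HSV)
roi=a[190:262,280:362]
m=(h[...,1]<60).astype(np.uint8);m[:195]=0;m[252:]=0;m[:,:285]=0;m[:,352:]=0
n,l,st,ce=cv2.connectedComponentsWithStats(m);k=1+np.argmax(st[1:,4]);print(st[k],ce[k])
ct,_=cv2.findContours((l==k).astype(np.uint8),cv2.RETR_EXTERNAL,cv2.CHAIN_APPROX_NONE)
hu=cv2.convexHull(ct[0]).reshape(-1,2);W=onplane(c,hu,.036)
el=cv2.fitEllipse(ct[0]);print('ell',el,onplane(c,[el[0]],.036))
(cc,r)=cv2.minEnclosingCircle((W[:,:2]*1e3).astype(np.float32));print('circ mm',cc,r)
b=cv2.resize(roi,None,fx=8,fy=8,interpolation=cv2.INTER_CUBIC);cv2.imwrite('pics/w2c.png',b)
e=onplane(c,[[357.5,120],[355,270]],.036);print('edge',e)
```

```text
[ 292  202   54   50 2146] [318.10111836 227.25815471]
ell ((318.1176452636719, 227.14671325683594), (50.12137222290039, 53.08945083618164), 92.76913452148438) [[0.60465605 0.13361538 0.036     ]]
circ mm (604.807861328125, 132.79818725585938) 20.33993911743164
edge [[0.64492569 0.20430099 0.036     ]
 [0.62664384 0.09580993 0.036     ]]
```

View pics/w2c.png

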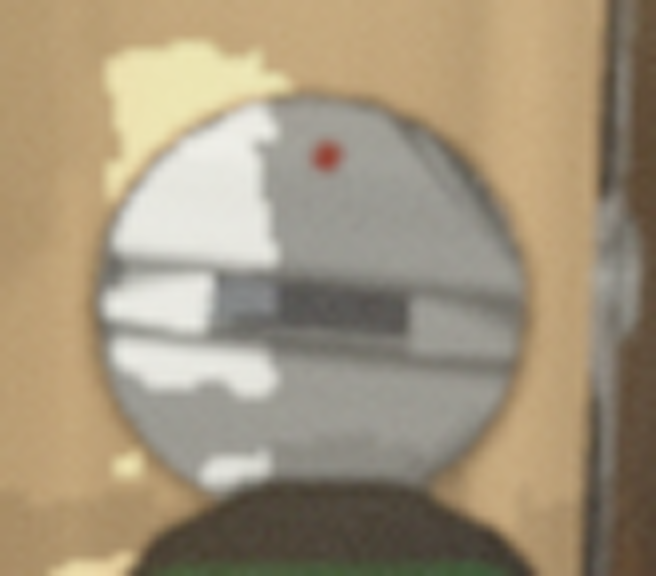

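Run:
```python
from h import *;import pickle
c=pickle.load(open('w2.pkl','rb'))
s=robot.read_state();p=np.array(s['tool_pos']);R=Ro.from_rotvec(s['orientation']).as_matrix()
g=lambda q:onplane(c,np.array(q)/8+[280,190]-.44,.036)
w=g([[311,315],[110,265],[520,301],[110,329],[520,368],[212,305],[410,322],[313,95]]);print(w)
for i,j in((1,2),(3,4)):
  d=w[j]-w[i];print(np.degrees(np.arctan2(d[1],d[0])))
print('len',np.linalg.norm(w[6]-w[5]),'jaw',np.degrees(np.arctan2(R[1,1],R[0,1])),p,R[:,2])
d=w[0]-(p+.068*R[:,2]);print('shift cm tool',R.T@d*100,'rim->centre dist',np.linalg.norm(w[7]-w[0]))
```

```text
[[0.60465377 0.13223498 0.036     ]
 [0.587132   0.14008513 0.036     ]
 [0.62400388 0.1302363  0.036     ]
 [0.58599074 0.13411469 0.036     ]
 [0.62300369 0.12391473 0.036     ]
 [0.59575792 0.13474186 0.036     ]
 [0.61361018 0.1300072  0.036     ]
 [0.60838268 0.15248609 0.036     ]]
-14.955107103401762
-15.407051962573917
len 0.018469442108977226 jaw -9.81441816411649 [0.60690525 0.12811112 0.15367105] [-1.12856456e-04 -8.75710858e-05 -9.99999990e-01]
shift cm tool [ 0.36921442 -0.29101434  4.96709398] rim->centre dist 0.020591548625928935
```

Run:
```python
from h import *;import pickle
c=pickle.load(open('w2.pkl','rb'))
s=robot.read_state();p=np.array(s['tool_pos']);R=Ro.from_rotvec(s['orientation']).as_matrix()
th=np.radians(np.arange(0,360,2));
for dz in(.018,.014):
  X=p+R[:,2]*dz+17e-3*(np.cos(th)[:,None]*R[:,0]+np.sin(th)[:,None]*R[:,1])
  uv=proj(c,X);k=uv[:,1].argmin();print('pred rim top',uv[k],'left/right',uv[:,0].min(),uv[:,0].max())
  print('px/mm along x',(proj(c,X[k]+.001*R[:,0])-uv[k]))
# actual rim
a=c['image'];g=cv2.cvtColor(a,cv2.COLOR_BGR2GRAY).astype(float)
for u in(312,316,319,322,326):print(u,g[243:262,u].astype(int))
for v in(256,260,262,264):print(v,g[v,280:300].astype(int),g[v,340:362].astype(int))
```

```text
pred rim top [322.93578512 246.9154571 ] left/right 288.7981560962728 357.0145903019609
px/mm along x [[ 1.80421842e-03 -1.98235753e+00]]
pred rim top [322.97146105 249.11850267] left/right 288.1399353876227 357.74116991478024
px/mm along x [[ 1.89437622e-03 -2.02072661e+00]]
312 [153 154 156 177 202 208 172 112  74  70  71  70  70  73  72  67  72  78
  85]
316 [153 154 145 138 138 136 116  83  72  71  71  73  72  71  72  72  69  76
  82]
319 [154 147 143 138 138 136 117  87  68  70  69  74  69  71  69  71  68  78
  79]
322 [153 147 141 139 139 137 116  86  69  72  74  74  70  67  70  73  72  75
  80]
326 [152 144 140 141 136 137 119  84  65  72  75  68  67  66  68  68  66  73
  78]
256 [144 145 145 144 148 146 149 150 156 153 152 149 148 148 146 144 146 146
 139 122] [ 70  83 119 147 158 154 155 152 150 146 146 144 117  78  78  91  87  76
  81  77  77  73]
260 [143 144 145 146 147 148 155 162 185 200 199 198 196 196 202 194 153  99
  70  72] [ 73  67  64  64  63  81 119 143 149 146 144 144 112  71  87  91  81  76
  80  77  73  69]
262 [144 145 145 145 149 158 195 214 218 219 217 216 214 205 173 123  76  76
  81  82] [ 75  80  79  74  70  66  68 102 132 142 144 139 108  74  86  91  80  78
  80  75  72  69]
264 [195 194 195 195 196 206 216 218 218 219 218 215 197 151  89  74  81  83
  83  83] [ 75  77  77  79  78  74  72  56  70 105 129 133 104  73  88  90  77  78
  79  75  73  71]
```

```bash
python3 -m inch '[[[0.5,-0.21,0,0,0,5.4,1],[0,0,1.5,0,0,0,1],[0,0,1.5,0,0,0,1],[0,0,1.3,0,0,0,1],[0,0,0,0,0,0,1]]]'; python3 -m inch '[[[0,0,0.1,0,0,0,1],[0,0,0.1,0,0,0,1],[0,0,0.1,0,0,0,1],[0,0,0.1,0,0,0,1],[0,0,0,0,0,0,1]]]';python3 -m inch '[[[0,0,0.1,0,0,0,1],[0,0,0,0,0,0,1]]]';python3 -m inch '[[[0,0,0.1,0,0,0,1],[0,0,0,0,0,0,1]]]'
```

```text
t: 7.2
tool_pos: [0.6033, 0.1339, 0.1067]
orientation: [-2.491, -1.909, 0.008]
force: [-0.6, -0.4, -1.1]
opening: 0.0256
t: 7.7
tool_pos: [0.6058, 0.1345, 0.1069]
orientation: [2.494, 1.91, 0.0]
force: [-0.4, 0.1, -1.1]
opening: 0.0256
t: 7.9
tool_pos: [0.6056, 0.1345, 0.1056]
orientation: [-2.495, -1.91, 0.0]
force: [0.3, 1.0, -0.9]
opening: 0.0255
t: 8.1
tool_pos: [0.6057, 0.1344, 0.1046]
orientation: [2.495, 1.91, 0.0]
force: [-0.2, -0.2, -1.3]
opening: 0.0258
```

```bash
python3 -m inch '[[[0,0,-0.15,0,0,0,1],[-0.12,-0.02,0,0,0,0,1],[0,0,0.15,0,0,0,1],[0,0,0.1,0,0,0,1],[0,0,0,0,0,0,1]]]'; python3 -m inch '[[[0,0,0.1,0,0,0,1],[0,0,0,0,0,0,1]]]';python3 -m inch '[[[0,0,0.1,0,0,0,1],[0,0,0,0,0,0,1]]]'
```

```text
t: 8.6
tool_pos: [0.6049, 0.1333, 0.1033]
orientation: [-2.494, -1.909, 0.001]
force: [-0.7, -0.2, -1.7]
opening: 0.0258
t: 8.8
tool_pos: [0.605, 0.1333, 0.1024]
orientation: [-2.494, -1.91, 0.0]
force: [0.2, 0.5, -1.7]
opening: 0.0261
t: 9.0
tool_pos: [0.6051, 0.1334, 0.1015]
orientation: [-2.494, -1.91, 0.0]
force: [-0.2, -0.5, -0.7]
opening: 0.0257
```

```bash
python3 -m inch '[[[0,0,0.1,0,0,0,1],[0,0,0,0,0,0,1]]]';python3 -m inch '[[[0,0,0.1,0,0,0,1],[0,0,0,0,0,0,1],[0,0,0,0,0,0,1]]]'; python3 -c "
from h import *
s=robot.read_state();print(s['force'],s['wrist_torque'],s['tool_pos'],s['q'])"
```

```text
t: 9.2
tool_pos: [0.6051, 0.1333, 0.1004]
orientation: [-2.494, -1.91, 0.0]
force: [-0.9, 0.6, -1.0]
opening: 0.0259
t: 9.5
tool_pos: [0.6051, 0.1333, 0.0996]
orientation: [-2.495, -1.91, 0.0]
force: [0.5, 0.6, -1.2]
opening: 0.026
[ 0.4815477   0.59324847 -1.18418328] [-0.03428699 -0.09873506  0.0074159 ] [0.60513762 0.13332011 0.09957716] [ 1.34135398e-01  2.65505878e-01  1.55650806e+00 -1.27020391e-05
  1.31967395e+00  3.98229083e-01]
```

```bash
cat > r.py <<'E'
from h import *
s=robot.read_state();o=s['orientation'];R=Ro.from_rotvec(o).as_matrix()
print('  t %.2f jaw %.2f tz %.3f'%(s['t'],np.degrees(np.arctan2(R[1,1],R[0,1])),s['wrist_torque'][2]),'F',np.round(s['force'],1),np.round(s['tool_pos'],4))
E
I='python3 -m inch'
python3 -m inch '[[[0,0,0,0,0,3,1],[0,0,0,0,0,3,1],[0,0,0,0,0,0,1]]]' >/dev/null;python3 r.py
python3 -m inch '[[[0,0,0,0,0,2,1],[0,0,0,0,0,2,1],[0,0,0,0,0,0,1]]]' >/dev/null;python3 r.py
python3 -m inch '[[[0,0,0,0,0,2,1],[0,0,0,0,0,2,1],[0,0,0,0,0,0,1]]]' >/dev/null;python3 r.py
python3 -m inch '[[[0,0,0,0,0,2,1],[0,0,0,0,0,2,1],[0,0,0,0,0,0,1]]]' >/dev/null;python3 r.py
```

```text
t 9.80 jaw -21.18 tz 0.016 F [ 0.3 -0.8 -1.5] [0.6051 0.1333 0.0997]
  t 10.10 jaw -25.09 tz 0.072 F [-1.1 -0.9 -0.2] [0.605  0.133  0.0996]
  t 10.40 jaw -29.06 tz 0.179 F [-1.2 -2.1  0.1] [0.605  0.133  0.0996]
  t 10.70 jaw -33.04 tz 0.153 F [-2.1 -1.5  0.3] [0.605  0.1331 0.0996]
```

```bash
python3 -m inch '[[[0,0,0,0,0,2,1],[0,0,0,0,0,2,1],[0,0,0,0,0,0,1]]]' >/dev/null;python3 r.py
python3 -m inch '[[[0,0,0,0,0,2,1],[0,0,0,0,0,2,1],[0,0,0,0,0,0,1]]]' >/dev/null;python3 r.py
python3 -m inch '[[[0,0,0,0,0,2,1],[0,0,0,0,0,2,1],[0,0,0,0,0,0,1]]]' >/dev/null;python3 r.py
python3 -m inch '[[[0,0,0,0,0,2,1],[0,0,0,0,0,2,1],[0,0,0,0,0,0,1]]]' >/dev/null;python3 r.py
```

```text
t 11.00 jaw -37.03 tz 0.147 F [-2.1 -2.4  1.2] [0.605  0.1331 0.0996]
  t 11.30 jaw -41.03 tz 0.150 F [-2.2 -2.5  0.1] [0.605  0.1331 0.0996]
  t 11.60 jaw -45.03 tz 0.145 F [-1.9 -3.   0.6] [0.6051 0.1331 0.0996]
  t 11.90 jaw -49.03 tz 0.201 F [-2.2 -2.8  0.4] [0.6051 0.1331 0.0996]
```

```bash
python3 -m inch '[[[0,0,0,0,0,1,1],[0,0,0,0,0,0,1]]]' >/dev/null;python3 r.py
python3 -m inch '[[[0,0,0,0,0,1,1],[0,0,0,0,0,0,1]]]' >/dev/null;python3 r.py
python3 -c "
from h import *
c=cam('side');a=cv2.resize(c['image'][195:295,340:450],None,fx=6,fy=6,interpolation=cv2.INTER_CUBIC);cv2.imwrite('pics/s2.png',a)"
```

```text
t 12.10 jaw -50.10 tz 0.184 F [-2.2 -3.8 -0.6] [0.6051 0.1332 0.0996]
  t 12.30 jaw -51.16 tz 0.152 F [-4.2 -4.3  0.3] [0.6051 0.1332 0.0996]
```

```bash
for i in 1; do :; done
python3 -m inch '[[[0,0,0,0,0,2,1],[0,0,0,0,0,0,1]]]' >/dev/null;python3 r.py
python3 -m inch '[[[0,0,0,0,0,2,1],[0,0,0,0,0,0,1]]]' >/dev/null;python3 r.py
python3 -m inch '[[[0,0,0,0,0,2,1],[0,0,0,0,0,0,1]]]' >/dev/null;python3 r.py
```

```text
t 12.55 jaw -53.15 tz 0.192 F [-3.5 -3.7  0.2] [0.6051 0.1332 0.0996]
  t 12.75 jaw -55.13 tz 0.140 F [-2.2 -4.1 -0.2] [0.6051 0.1332 0.0996]
  t 12.95 jaw -57.13 tz 0.192 F [-2.7 -4.2  0.2] [0.6051 0.1332 0.0996]
```

```bash
python3 -m inch '[[[0,0,0,0,0,1.5,1],[0,0,0,0,0,0,1]]]' >/dev/null;python3 r.py
python3 -m inch '[[[0,0,0,0,0,1.5,1],[0,0,0,0,0,0,1]]]' >/dev/null;python3 r.py
python3 -m inch '[[[0,0,0,0,0,1.5,1],[0,0,0,0,0,0,1]]]' >/dev/null;python3 r.py
```

```text
t 13.15 jaw -58.61 tz 0.170 F [-2.7 -4.6  0.1] [0.6051 0.1332 0.0996]
  t 13.35 jaw -60.11 tz 0.178 F [-3.2 -4.2  0.2] [0.6051 0.1332 0.0996]
  t 13.55 jaw -61.61 tz 0.179 F [-2.5 -4.9 -0.3] [0.6052 0.1332 0.0996]
```

```bash
python3 -m inch '[[[0,0,0,0,0,1.5,1],[0,0,0,0,0,0,1]]]' >/dev/null;python3 r.py
python3 -m inch '[[[0,0,0,0,0,1.5,1],[0,0,0,0,0,0,1]]]' >/dev/null;python3 r.py
python3 -m inch '[[[0,0,0,0,0,1.5,1],[0,0,0,0,0,0,1]]]' >/dev/null;python3 r.py
```

```text
t 13.75 jaw -63.11 tz 0.175 F [-3.  -4.1 -0.2] [0.6051 0.1332 0.0996]
  t 13.95 jaw -64.61 tz 0.178 F [-2.5 -3.8 -0.3] [0.6051 0.1332 0.0995]
  t 14.15 jaw -66.11 tz 0.120 F [-3.2 -3.6  0.1] [0.6051 0.1332 0.0996]
```

View pics/s2.png

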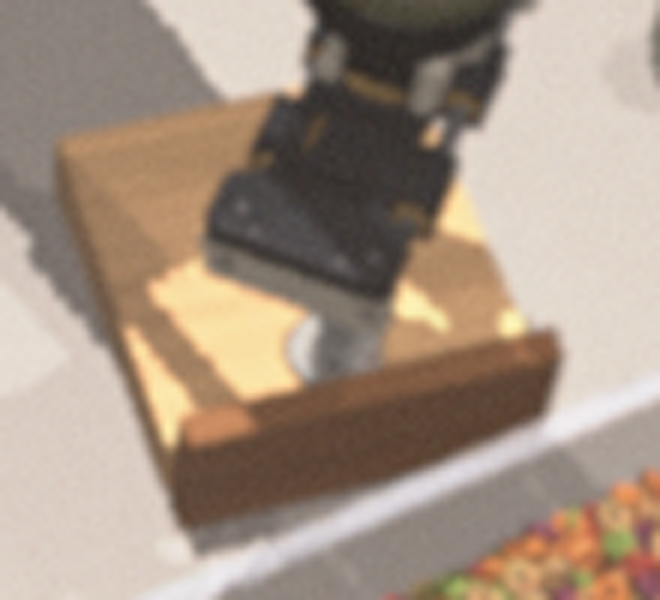

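The side view shows the blade in the cam disc (crop ~ (335,350)) and the rail standing square. Continuing.

```bash
python3 -m inch '[[[0,0,0,0,0,1.5,1],[0,0,0,0,0,0,1]]]' >/dev/null;python3 r.py
python3 -m inch '[[[0,0,0,0,0,1.5,1],[0,0,0,0,0,0,1]]]' >/dev/null;python3 r.py
python3 -m inch '[[[0,0,0,0,0,1.5,1],[0,0,0,0,0,0,1]]]' >/dev/null;python3 r.py
python3 -m inch '[[[0,0,0,0,0,1.5,1],[0,0,0,0,0,0,1]]]' >/dev/null;python3 r.py
```

```text
t 14.35 jaw -67.61 tz 0.195 F [-1.9 -4.  -0.7] [0.6051 0.1332 0.0996]
  t 14.55 jaw -69.10 tz 0.206 F [-2.4 -4.8 -0.1] [0.6051 0.1332 0.0996]
  t 14.75 jaw -70.60 tz 0.190 F [-1.2 -3.8  0.4] [0.6051 0.1332 0.0996]
  t 14.95 jaw -72.12 tz 0.180 F [-2.1 -4.8 -0.6] [0.6051 0.1333 0.0996]
```

```bash
python3 -m inch '[[[0,0,0,0,0,1.5,1],[0,0,0,0,0,0,1]]]' >/dev/null;python3 r.py
python3 -m inch '[[[0,0,0,0,0,1.5,1],[0,0,0,0,0,0,1]]]' >/dev/null;python3 r.py
python3 -m inch '[[[0,0,0,0,0,1,1],[0,0,0,0,0,0,1]]]' >/dev/null;python3 r.py
```

```text
t 15.15 jaw -73.62 tz 0.199 F [-2.8 -5.2 -0.8] [0.6052 0.1332 0.0996]
  t 15.35 jaw -75.15 tz 0.174 F [-2.4 -3.5  0.3] [0.6052 0.1332 0.0996]
  t 15.55 jaw -76.13 tz 0.212 F [-2.9 -3.9 -0.8] [0.6052 0.1332 0.0996]
```

```bash
python3 -m inch '[[[0,0,0,0,0,1,1],[0,0,0,0,0,0,1]]]' >/dev/null;python3 r.py
python3 -m inch '[[[0,0,0,0,0,1,1],[0,0,0,0,0,0,1]]]' >/dev/null;python3 r.py
python3 -m inch '[[[0,0,0,0,0,1,1],[0,0,0,0,0,0,1]]]' >/dev/null;python3 r.py
python3 -m inch '[[[0,0,0,0,0,0,1]]]' >/dev/null;python3 r.py; python3 look.py w3
```

```text
t 15.75 jaw -77.13 tz 0.192 F [-2.7 -4.2 -0.7] [0.6052 0.1332 0.0996]
  t 15.95 jaw -78.13 tz 0.177 F [-2.6 -4.3 -0.4] [0.6052 0.1332 0.0996]
  t 16.15 jaw -79.15 tz 0.195 F [-3.  -3.8 -0.6] [0.6052 0.1332 0.0996]
  t 16.25 jaw -79.11 tz 0.153 F [-3.3 -4.5 -0.5] [0.6051 0.1332 0.0996]
t 16.25 pos [0.6051 0.1332 0.0996] q [ 0.134  0.266  1.557 -0.     1.32   1.515]
```

View pics/w3.png

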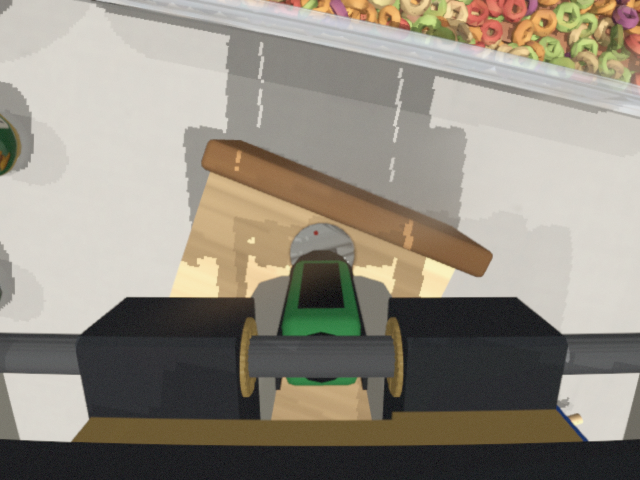

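Wrist view: rail (205,150)–(490,270) is square to the base, cam red dot at (316,233), so the cam has followed the blade (~0.9 rad). No clear tightening yet; continue.

```bash
python3 -m inch '[[[0,0,0,0,0,1,1],[0,0,0,0,0,0,1]]]' >/dev/null;python3 r.py
python3 -m inch '[[[0,0,0,0,0,0,1]]]' >/dev/null;python3 r.py
python3 -m inch '[[[0,0,0,0,0,1,1],[0,0,0,0,0,0,1]]]' >/dev/null;python3 r.py
python3 -m inch '[[[0,0,0,0,0,0,1]]]' >/dev/null;python3 r.py
python3 -m inch '[[[0,0,0,0,0,1,1],[0,0,0,0,0,0,1]]]' >/dev/null;python3 r.py
python3 -m inch '[[[0,0,0,0,0,0,1]]]' >/dev/null;python3 r.py
```

```text
t 16.50 jaw -80.17 tz 0.139 F [-2.8 -4.  -0.5] [0.6052 0.1332 0.0996]
  t 16.60 jaw -80.14 tz 0.227 F [-2.8 -4.  -0.2] [0.6052 0.1332 0.0996]
  t 16.80 jaw -81.17 tz 0.227 F [-2.4 -3.9 -1. ] [0.6052 0.1332 0.0996]
  t 16.90 jaw -81.14 tz 0.204 F [-1.7 -4.1 -0.7] [0.6052 0.1332 0.0996]
  t 17.10 jaw -82.20 tz 0.234 F [-3.  -4.4 -0.3] [0.6052 0.1332 0.0996]
  t 17.20 jaw -82.17 tz 0.230 F [-1.8 -3.9 -0.2] [0.6052 0.1333 0.0996]
```

```bash
python3 -m inch '[[[0,0,0,0,0,0.7,1],[0,0,0,0,0,0,1]]]' >/dev/null;python3 r.py
python3 -m inch '[[[0,0,0,0,0,0,1]]]' >/dev/null;python3 r.py
python3 -m inch '[[[0,0,0,0,0,0.7,1],[0,0,0,0,0,0,1]]]' >/dev/null;python3 r.py
python3 -m inch '[[[0,0,0,0,0,0,1]]]' >/dev/null;python3 r.py
```

```text
t 17.40 jaw -82.89 tz 0.209 F [-1.6 -5.1 -1.4] [0.6052 0.1333 0.0996]
  t 17.50 jaw -82.87 tz 0.249 F [-2.1 -4.6 -0.3] [0.6052 0.1333 0.0996]
  t 17.70 jaw -83.59 tz 0.262 F [-1.9 -4.  -0. ] [0.6052 0.1333 0.0996]
  t 17.80 jaw -83.54 tz 0.220 F [-2.  -4.5 -1.3] [0.6052 0.1333 0.0996]
```

```bash
python3 -m inch '[[[0,0,0,0,0,0.8,1],[0,0,0,0,0,0,1]]]' >/dev/null;python3 r.py
python3 -m inch '[[[0,0,0,0,0,0,1]]]' >/dev/null;python3 r.py
python3 -m inch '[[[0,0,0,0,0,0.8,1],[0,0,0,0,0,0,1]]]' >/dev/null;python3 r.py
python3 -m inch '[[[0,0,0,0,0,0,1]]]' >/dev/null;python3 r.py
python3 -m inch '[[[0,0,0,0,0,0,1]]]' >/dev/null;python3 r.py
python3 -m inch '[[[0,0,0,0,0,0,1]]]' >/dev/null;python3 r.py
```

```text
t 18.00 jaw -84.38 tz 0.282 F [-1.5 -4.5 -0.6] [0.6052 0.1333 0.0996]
  t 18.10 jaw -84.33 tz 0.271 F [-1.6 -4.4 -1.7] [0.6052 0.1333 0.0996]
  t 18.30 jaw -85.18 tz 0.250 F [-1.1 -3.7 -0.9] [0.6052 0.1334 0.0996]
  t 18.40 jaw -85.13 tz 0.249 F [-2.1 -4.8 -1.6] [0.6052 0.1333 0.0996]
  t 18.50 jaw -85.13 tz 0.257 F [-1.2 -4.5 -1.6] [0.6052 0.1333 0.0996]
  t 18.60 jaw -85.13 tz 0.212 F [-0.7 -4.1 -0.8] [0.6052 0.1333 0.0996]
```

```bash
python3 -m inch '[[[0,0,0,0,0,0.8,1],[0,0,0,0,0,0,1]]]' >/dev/null;python3 r.py
python3 -m inch '[[[0,0,0,0,0,0,1]]]' >/dev/null;python3 r.py
python3 -m inch '[[[0,0,0,0,0,0.8,1],[0,0,0,0,0,0,1]]]' >/dev/null;python3 r.py
python3 -m inch '[[[0,0,0,0,0,0,1]]]' >/dev/null;python3 r.py
python3 -m inch '[[[0,0,0,0,0,0,1]]]' >/dev/null;python3 r.py
```

```text
t 18.80 jaw -85.98 tz 0.279 F [-1.1 -4.6 -1.3] [0.6052 0.1333 0.0996]
  t 18.90 jaw -85.93 tz 0.262 F [-1.2 -4.5 -1.9] [0.6052 0.1333 0.0997]
  t 19.10 jaw -86.77 tz 0.250 F [-1.6 -3.9 -1.3] [0.6052 0.1333 0.0996]
  t 19.20 jaw -86.73 tz 0.241 F [-1.2 -4.8 -2. ] [0.6052 0.1333 0.0996]
  t 19.30 jaw -86.73 tz 0.279 F [-1.5 -4.7 -1.8] [0.6052 0.1333 0.0996]
```

```bash
python3 -m inch '[[[0,0,0,0,0,1,1],[0,0,0,0,0,0,1]]]' >/dev/null;python3 r.py
python3 -m inch '[[[0,0,0,0,0,0,1]]]' >/dev/null;python3 r.py
python3 -m inch '[[[0,0,0,0,0,0.8,1],[0,0,0,0,0,0,1]]]' >/dev/null;python3 r.py
python3 -m inch '[[[0,0,0,0,0,0,1]]]' >/dev/null;python3 r.py
python3 -m inch '[[[0,0,0,0,0,0,1]]]' >/dev/null;python3 r.py;python3 look.py w4; python3 -c "
import cv2,numpy as np
a=cv2.imread('pics/w3.png')[215:275,280:365];b=cv2.imread('pics/w4.png')[215:275,280:365]
cv2.imwrite('pics/cmp.png',cv2.resize(np.vstack([a,b]),None,fx=5,fy=5,interpolation=cv2.INTER_CUBIC)[:600])"
```

```text
t 19.50 jaw -87.79 tz 0.271 F [-0.9 -4.9 -2.3] [0.6052 0.1333 0.0996]
  t 19.60 jaw -87.73 tz 0.307 F [-0.6 -4.1 -2.3] [0.6052 0.1333 0.0996]
  t 19.80 jaw -88.57 tz 0.312 F [-2.1 -4.7 -1.5] [0.6052 0.1333 0.0996]
  t 19.90 jaw -88.53 tz 0.292 F [-1.1 -4.3 -2.1] [0.6052 0.1333 0.0997]
  t 20.00 jaw -88.53 tz 0.343 F [-1.2 -4.2 -2.7] [0.6052 0.1333 0.0996]
t 20.0 pos [0.6052 0.1333 0.0996] q [0.134 0.266 1.556 0.    1.32  1.679]
```

View pics/cmp.png

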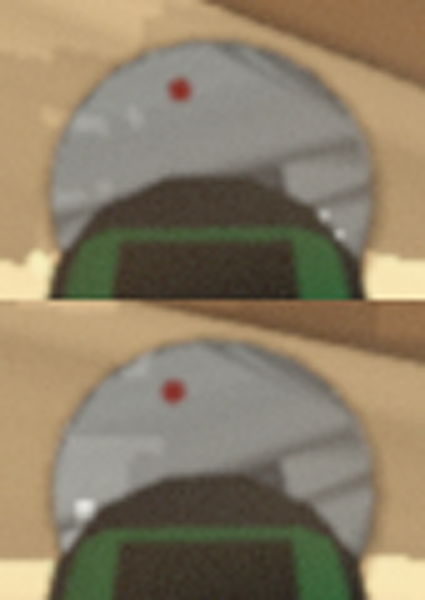

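Torque is ~0.31 N m (≈0.13–0.15 above the baseline): tight. Unload, then lift out.

```bash
python3 -m inch '[[[0,0,0,0,0,-3,1],[0,0,0,0,0,-3,1],[0,0,0,0,0,0,1]]]' >/dev/null;python3 r.py
python3 -m inch '[[[0,0,0,0,0,-3,1],[0,0,0,0,0,0,1],[0,0,0,0,0,0,1]]]' >/dev/null;python3 r.py
python3 -m inch '[[[0,0,0,0,0,-2,1],[0,0,0,0,0,0,1],[0,0,0,0,0,0,1]]]' >/dev/null;python3 r.py
```

```text
t 20.35 jaw -82.49 tz 0.079 F [-1.8 -4.  -2.8] [0.6052 0.1335 0.0997]
  t 20.65 jaw -79.66 tz -0.011 F [-1.1 -0.7 -1. ] [0.6051 0.1338 0.0997]
  t 20.95 jaw -77.63 tz -0.003 F [-0.6 -0.3 -1.4] [0.6052 0.1338 0.0997]
```

```bash
python3 -m inch '[[[0,0,-0.5,0,0,0,1],[0,0,-2,0,0,0,1],[0,0,-3,0,0,0,1],[0,0,-4,0,0,0,1],[0,0,0,0,0,-8,1]]]' >/dev/null;python3 r.py
python3 -m inch '[[[0,0,0,0,0,-8,1],[0,0,0,0,0,-8,1],[0,0,0,0,0,-8,1],[0,0,0,0,0,-8,1],[0,0,0,0,0,-8,1]]]' >/dev/null;python3 r.py
python3 -m inch '[[[0,0,0,0,0,-8,1],[0,0,0,0,0,-8,1],[0,0,0,0,0,-4,1],[0,0,0,0,0,0,1],[0,0,0,0,0,0,1]]]' >/dev/null;python3 r.py
python3 - <<'E'
from h import *
s=robot.read_state();R=Ro.from_rotvec(s['orientation']).as_matrix();print(R.T@(np.array([.5087,-.2598,.1945])-s['tool_pos'])*100)
c=cam('top');cv2.imwrite('pics/top2.png',cv2.resize(c['image'][195:295,215:315],None,fx=6,fy=6,interpolation=cv2.INTER_CUBIC))
E
```

```text
t 21.45 jaw -69.55 tz -0.001 F [-0.4  0.4 -0.7] [0.6092 0.1341 0.2031]
  t 21.95 jaw -29.25 tz 0.018 F [-0.1 -0.3 -1.2] [0.6057 0.1336 0.1955]
  t 22.45 jaw -9.69 tz 0.005 F [ 0.8  0.6 -1.1] [0.6055 0.1335 0.1952]
[-40.39876381  -2.92021957   0.04592457]
```

```bash
python3 -m inch '[[[-4,-0.29,0,0,0,0,1],[-4,-0.29,0,0,0,0,1],[-4,-0.29,0,0,0,0,1],[-4,-0.29,0,0,0,0,1],[-4,-0.29,0,0,0,0,1]]]' >/dev/null;python3 r.py
python3 -m inch '[[[-4,-0.29,0,0,0,0,1],[-4,-0.29,0,0,0,0,1],[-4,-0.29,0,0,0,0,1],[-4,-0.29,0,0,0,0,1],[-4,-0.29,0,0,0,0,1]]]' >/dev/null;python3 r.py
python3 -m inch '[[[-0.4,-0.02,0,0,0,0,1],[0,0,0,0,0,0,1],[0,0,0,0,0,0,1],[0,0,0,0,0,0,1]]]' >/dev/null;python3 r.py;python3 - <<'E'
from h import *
s=robot.read_state();R=Ro.from_rotvec(s['orientation']).as_matrix();print(R.T@(np.array([.5087,-.2598,.0745])-s['tool_pos'])*100)
E
```

```text
t 23.00 jaw -9.63 tz -0.037 F [ 0.1 -1.3 -1.9] [ 0.5574 -0.0629  0.195 ]
  t 23.50 jaw -9.65 tz 0.018 F [ 1.  -0.2 -1. ] [ 0.5099 -0.2579  0.195 ]
  t 23.90 jaw -9.47 tz 0.068 F [-0.4 -0.2 -1.1] [ 0.5099 -0.259   0.1947]
[-0.10190756 -0.10880646 12.0176981 ]
```

View pics/top2.png

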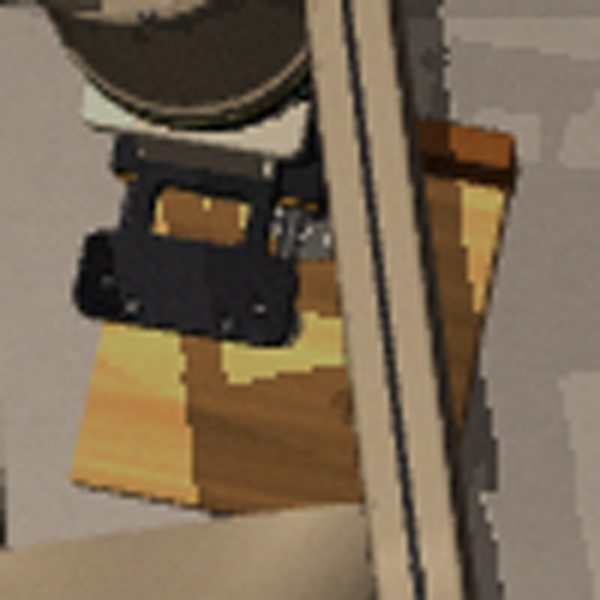

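The arm hides the tray there; check later. Now insert.

```bash
python3 -m inch '[[[-0.1,-0.1,2,0,0,0,1],[0,0,2,0,0,0,1],[0,0,1.5,0,0,0,1],[0,0,1,0,0,0,1],[0,0,0,0,0,0,1]]]' >/dev/null;python3 r.py
python3 -m inch '[[[0,0,0.5,0,0,0,1],[0,0,0.5,0,0,0,1],[0,0,0.5,0,0,0,1],[0,0,0,0,0,0,1]]]' >/dev/null;python3 r.py
```

```text
t 24.40 jaw -9.49 tz 0.011 F [-0.4 -0.4 -2. ] [ 0.5076 -0.2599  0.1278]
  t 24.80 jaw -9.54 tz 0.015 F [-1.4  0.2 -0.3] [ 0.508  -0.2609  0.114 ]
```

```bash
python3 -m inch '[[[0.1,0.05,0.8,0,0,0,1],[0,0,0.8,0,0,0,1],[0,0,0.8,0,0,0,1],[0,0,0.8,0,0,0,1],[0,0,0,0,0,0,1]]]' >/dev/null;python3 r.py
python3 -m inch '[[[0,0,0.5,0,0,0,1],[0,0,0.1,0,0,0,1],[0,0,0,0,0,0,1]]]' >/dev/null;python3 r.py
```

```text
t 25.30 jaw -9.53 tz 0.037 F [-0.1  0.3 -1.7] [ 0.5079 -0.2595  0.0806]
  t 25.60 jaw -9.53 tz -0.002 F [ 0.2 -0.1 -0.5] [ 0.509  -0.2602  0.0766]
```

```bash
python3 -m inch '[[[0,0,0.1,0,0,0,1],[0,0,0,0,0,0,1]]]' >/dev/null;python3 r.py
python3 -m inch '[[[0,0,0.1,0,0,0,1],[0,0,0,0,0,0,1]]]' >/dev/null;python3 r.py
```

```text
t 25.80 jaw -9.53 tz -0.008 F [ 0.4 -0.3 -0.5] [ 0.5091 -0.2603  0.0758]
  t 26.00 jaw -9.53 tz 0.047 F [-0.2  0.3 -1.5] [ 0.509  -0.2602  0.0746]
```

```bash
python3 -m inch '[[[0,0,0.05,0,0,0,1],[0,0,0,0,0,0,0.2],[0,0,0,0,0,0,0.2],[0,0,0,0,0,0,0.2],[0,0,0,0,0,0,0.2]]]' 
python3 -m inch '[[[0,0,0,0,0,0,-1],[0,0,0,0,0,0,-1],[0,0,0,0,0,0,-1],[0,0,0,0,0,0,-1],[0,0,0,0,0,0,-1]]]' 
python3 -m inch '[[[0,0,0,0,0,0,-1],[0,0,-1,0,0,0,-1],[0,0,-2,0,0,0,-1],[0,0,-3,0,0,0,-1],[0,0,-4,0,0,0,-1]]]'
python3 -m inch '[[[0,0,-3,0,0,0,-1],[-4,0,0,0,0,0,-1],[-4,0,0,0,0,0,-1],[-4,0,0,0,0,0,-1],[-4,0,0,0,0,0,-1]]]'
python3 -m inch '[[[-4,0,0,0,0,0,-1],[-4,0,0,0,0,0,-1],[0,0,0,0,0,0,-1]]]'
python3 - <<'E'
from h import *
c=cam('top');d=cam('side')
z=lambda i,u,v,w,h,f:cv2.resize(i[v:v+h,u:u+w],None,fx=f,fy=f,interpolation=cv2.INTER_CUBIC)
im=np.zeros((600,800,3),np.uint8)
im[:300,:400]=z(c['image'],385,230,100,75,4);im[:300,400:]=z(d['image'],180,240,100,75,4)
im[300:,:400]=z(c['image'],220,200,100,75,4);im[300:,400:]=z(d['image'],345,205,100,75,4)
cv2.imwrite('pics/end.png',im)
E
```

```text
t: 26.5
tool_pos: [0.509, -0.2602, 0.0741]
orientation: [2.398, 2.029, -0.0]
force: [0.4, 1.1, 0.6]
opening: 0.0372
t: 27.0
tool_pos: [0.509, -0.2602, 0.0741]
orientation: [2.398, 2.029, 0.0]
force: [0.3, -0.5, -0.0]
opening: 0.0729
t: 27.5
tool_pos: [0.5078, -0.2595, 0.174]
orientation: [-2.396, -2.027, 0.002]
force: [1.1, -0.3, 0.9]
opening: 0.0928
t: 28.0
tool_pos: [0.4823, -0.4195, 0.2053]
orientation: [2.397, 2.029, 0.0]
force: [1.3, -0.4, 0.9]
opening: 0.0929
t: 28.3
tool_pos: [0.4669, -0.5014, 0.204]
orientation: [2.402, 2.024, -0.002]
force: [-0.1, -0.5, -1.3]
opening: 0.0932
```

```bash
python3 - <<'E'
from h import *
for n,(u,v,w,h_) in {'top':(405,245,35,35),'side':(212,250,30,35)}.items():
  c=cam(n)
  for tag,a in(('start',cv2.imread(f'pics/{n}0.png')),('now',c['image'])):
    h=cv2.cvtColor(a,cv2.COLOR_BGR2HSV)[v:v+h_,u:u+w];m=(h[...,0]>50)&(h[...,0]<85)&(h[...,1]>110)&(h[...,2]>50)
    y,x=np.nonzero(m);print(n,tag,'driver',m.sum(),x.mean()+u,y.mean()+v,x.min()+u,x.max()+u,y.min()+v,y.max()+v)
  a=cv2.imread(f'pics/{n}0.png').astype(int);dm=(abs(a-c['image']).max(2)>60).astype(np.uint8)
  k,l,st,ce=cv2.connectedComponentsWithStats(cv2.morphologyEx(dm,cv2.MORPH_OPEN,np.ones((2,2))))
  print(n,'changed',[s.tolist() for s in st[1:] if s[4]>15])
  # rail top front/back edge band
  if n=='top':
    for tag,b in(('start',a),('now',c['image'])):
      h=cv2.cvtColor(b.astype(np.uint8),cv2.COLOR_BGR2HSV);m=((h[...,0]<12)&(h[...,1]>140)&(h[...,2]>90)).astype(np.uint8);m[:200]=0;m[228:]=0;m[:,:232]=0;m[:,305:]=0
      y,x=np.nonzero(m);p=np.polyfit(x,y,1);print(tag,'rail top',m.sum(),p, np.polyval(p,268))
      W=onplane(c,[[240,np.polyval(p,240)],[298,np.polyval(p,298)]],.07);e=W[1]-W[0];print(W.mean(0),'yaw normal',np.degrees(np.arctan2(e[1],e[0]))+90)
E
python3 r.py
```

```text
top start driver 78 426.7692307692308 263.0128205128205 422 432 258 268
top now driver 77 426.97402597402595 262.72727272727275 422 432 257 268
top changed [[279, 215, 247, 135, 9491], [535, 218, 105, 108, 5460], [594, 286, 11, 12, 66], [596, 289, 16, 17, 111], [500, 319, 29, 25, 448], [624, 321, 16, 30, 288], [542, 324, 23, 20, 145], [412, 329, 77, 21, 628], [566, 330, 11, 5, 34], [575, 336, 18, 12, 79], [421, 347, 219, 133, 15455], [598, 348, 41, 31, 708], [257, 411, 26, 14, 264], [295, 410, 79, 6, 282], [344, 419, 17, 8, 75], [259, 426, 7, 6, 18], [299, 429, 87, 51, 2547], [256, 434, 10, 46, 288], [608, 468, 32, 9, 208], [620, 477, 20, 3, 32]]
  t 28.45 jaw -9.56 tz -0.044 F [-0.3  0.7  0.3] [ 0.4693 -0.4967  0.2044]Traceback (most recent call last):
  File "<stdin>", line 14, in <module>
    raise TypeError("expected non-empty vector for x")
TypeError: expected non-empty vector for x
```

Run:
```python
from h import *
c=cam('top');d=cam('side')
for tag,i,j in(('start',cv2.imread('pics/top0.png'),cv2.imread('pics/side0.png')),('now',c['image'],d['image'])):
  h=cv2.cvtColor(j,cv2.COLOR_BGR2HSV)[250:285,212:242];m=(h[...,0]>50)&(h[...,0]<85)&(h[...,1]>110)&(h[...,2]>50);y,x=np.nonzero(m)
  print(tag,'side driver',m.sum(),x.mean()+212,y.mean()+250)
  for u in(248,258,280,292):print(tag,u,i[200:226,u,2].tolist())
```

```text
start side driver 17 226.35294117647058 266.7647058823529
start 248 [152, 154, 157, 154, 154, 154, 110, 143, 142, 148, 143, 126, 40, 36, 39, 39, 40, 184, 185, 184, 183, 183, 181, 182, 181, 182]
start 258 [153, 154, 154, 156, 153, 156, 158, 153, 115, 142, 129, 134, 139, 120, 36, 36, 38, 40, 26, 183, 183, 185, 182, 182, 183, 182]
start 280 [151, 153, 157, 153, 155, 153, 151, 151, 152, 151, 154, 149, 102, 133, 136, 140, 140, 129, 49, 41, 35, 40, 35, 137, 181, 182]
start 292 [151, 150, 151, 154, 153, 150, 153, 151, 154, 150, 152, 155, 149, 152, 133, 135, 139, 140, 144, 138, 78, 37, 35, 35, 43, 144]
now side driver 37 225.7027027027027 266.2162162162162
now 248 [158, 158, 160, 156, 157, 158, 157, 142, 139, 143, 151, 153, 137, 74, 39, 38, 40, 188, 187, 189, 189, 190, 189, 188, 188, 188]
now 258 [157, 157, 159, 160, 160, 159, 160, 159, 159, 112, 141, 138, 138, 144, 137, 68, 42, 39, 34, 187, 187, 189, 190, 190, 190, 189]
now 280 [157, 159, 158, 160, 159, 156, 159, 155, 157, 156, 159, 155, 155, 135, 130, 139, 143, 149, 144, 95, 42, 40, 35, 143, 190, 190]
now 292 [157, 156, 158, 155, 158, 155, 155, 159, 156, 157, 157, 156, 156, 158, 155, 156, 141, 143, 146, 147, 149, 117, 36, 39, 40, 150]
```

```bash
python3 -c "
from plant import robot
print(robot.close_job())"
```

```text
the job is handed in; nothing more can be done
None
```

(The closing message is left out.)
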